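# Seat a support rod in a spring-plunger post holder

## Robot

A 7-joint arm with a two-finger parallel gripper is mounted at the origin on the work surface. World frame = base frame: x ahead of the robot, y to its left, z up, the work surface at z = 0. Lengths are in m, angles in rad, forces in N, time in s.
With the tool pointing down it reaches from about 0.425 to 0.825 m from the base axis. Payload 3.6 kg.
Tool frame: the origin (TCP) lies between the finger pads; the fingertips stand 8 mm ahead of it and the grasp point (between the pads) lies 11 mm behind it; z points along the fingers, y is the direction in which the jaws open and shut (so a half turn about z gives the same grasp; the last joint's range is limited). The gripper opens to 85 mm and grips with 20 to 120 N. Pads are 22 mm wide; open, the fingers measure 114 mm over their backs; the gripper's body (76 mm by 85 mm) begins 54 mm behind the grasp point. The pads swing forward as they close: fully open they stand 13 mm farther back than shut.
Start: joints at [-0.026, 0.615, -0.013, 1.423, 0.008, 1.103, -0.04], TCP at [0.65, 0, 0.239] pointing down, gripper open.
Joint ranges: [-3.12, 3.12], [-0.3, 2.06], [-1.34, 1.32], [0.26, 2.42], [-1.36, 4.5], [0.01, 1.98], [-2.84, 2.84]. Speed limits (rad/s): [2.79, 2.79, 3.14, 3.14, 3.14, 3.14, 3.14].

## Interface

Orientations are given as a unit quaternion [x, y, z, w].
In Python, from rig import observe, grab_frame, hand_in, cut_out, spot_point gives the robot as it stands.
- The arm moves only by the tool servo_tool, never from a script. Its argument "moves" is a list of rows, each a list of 4 numbers: the shift along the tool's x, y, z in units of 0.5 m (1.0 is 0.5 m), then the turn about the tool's z in units of 45 degrees (1.0 is 45 degrees). A call has 1 to 12 rows; each row is the pose to reach, as a shift and turn from the pose measured when the call began, along the tool's axes at that moment; what a row does not reach only later rows make up. A row lasts 1/12 s, in which the tool goes at most 41.7 mm and 7.16 degrees, less where a joint would pass 70% of its speed; a pose out of reach is approached as far as the arm can. A call with a number of a shift or a turn outside -1 to 1 is refused whole. A call with a gripper value outside its range is refused whole. "fingers" is the finger opening in mm, from 0 to 85.4, set as the call begins (left out, the last holds). The fingers move at their own pace and stop on an object; "squeeze" is the grip in N (left out, the last holds). Time passes only in rows, so rows that repeat a pose let the fingers close. It gives the time, the measured TCP pose, the force and the opening at its end, in the units of the state.
- observe(): the state, without advancing time (a new reading comes with each control period).
- grab_frame(name): name is "scene" or "side" or "wrist"; returns a dict with "img" (384x512x3 uint8, red, green, blue), "range_z" (384x512 float32, m along the optical axis (not along the pixel's ray), 0 where there is no reading), "fx", "fy", "cx", "cy" (pixels), "eye" and "rotation" of the camera in the world. Camera axes: x right, y down, z forward; pixel columns grow to the right and rows downward; lengths in m; the calibration is good to about 2 mm. A picture is of the moment at which its call begins.
- hand_in(): hands the job in, once; it reports no verdict.
Trained networks look in a picture, given as the dict that the camera call returned (one of the last four; its "shot" number tells which), for a name from the list of things; names that differ only in an ending like _2 or _b are one class to them, and where a whole thing is asked for, a point or a joint stands for the part that bears it (a point fixed in the world has none). Each returns a list of dicts, best first, with "confidence" (0 to 1); they miss things now and then, are a little off and sometimes report something else, mostly with a low value. They report only what shows in the picture. A call takes as long as a camera call. They do not tell look-alikes from the thing itself.
- cut_out(query, picture): "region" (384x512 bool, what is visible of it) and "bbox" ([left, top, right, bottom] in pixels, round what is visible of it).
- spot_point(query, picture): "at" ([column, row] in pixels: a listed point, or the origin of a listed thing).
The state is a dict: "time": time; "joint_pos": joint angles; "joint_vel": joint speeds; "joint_efforts": joint torques, N m; "position": TCP position; "tool_rot": TCP orientation; "force": force on the tool from outside, world axes, zero at the start; "ft_torque": the same for the moment, N m; "gripper_width": finger opening in m.
Only numpy, scipy, OpenCV 4.12 (cv2) and the standard library are available. Lean on these libraries where they do the work, as an engineer would, in place of code of your own. Each camera call takes 0.05 s, during which the arm holds its last target.

## Task

Take the longer of the two steel rods out of the white rack and slide it upright, foot first, down into the bore of the aluminium post holder, past its side spring plunger, until its foot just rests on the depth stop inside. The stop is held only by friction at a height somebody has set, so feel for it and do not push it down; then let go of the rod and leave the other things where they are.

Things in the scene. Friction and masses are not known exactly. Their poses are not given: they have to be found in the camera images.
- rod_center (a point): the longer rod, plain steel, round, 12 mm diameter, 170 mm long, about 0.15 kg, not fragile, standing upright in one of the rack's two holes; this point is half-way up it on its axis (85 mm above its foot); z runs along the rod, up. Its lowest 12 mm taper to a flat foot of 7 mm diameter
- rod_foot (a point): centre of the longer rod's flat foot, on its axis; z runs up along the rod
- spare_center (a point): the shorter rod, same steel and diameter, 110 mm long, upright in the other hole of the rack; the point half-way up it (55 mm above its foot). To be left alone
- rack: fixed white plastic block, 50 mm (x) by 130 mm (y) by 40 mm high, origin at the centre of its underside; two blind holes of 13.5 mm diameter, 32 mm deep, at y = +35 and -35 mm of its own frame. Which rod is in which hole varies
- holder: fixed post holder: square aluminium block 40 by 40 mm, 90 mm high, on a black foot plate 100 by 75 by 8 mm; origin at the centre of its underside, z up; the plunger's brass sleeve is on its +x side
- holder_mouth (a point): centre of the round mouth of the holder's vertical bore, at the block's top face, z up. The bore is 13.5 mm in diameter, straight, its edge not rounded for lead-in; the rod's taper leads it in
- plunger_tip (a point): on the bore axis level with the spring plunger, 20 mm below the mouth. Its round tip juts 2.75 mm into the bore and presses sideways with 6 to 9 N, so the foot meets it about 17 mm below the mouth and sliding on from there takes about 3 to 10 N, fading when the rod stands still. It holds the rod by friction, also against its weight. Brass sleeve 16 mm thick, black end out to 53 mm from the axis
- stop_zone (a point): on the bore axis, 49 mm below the mouth. The depth stop is a black plug inside the bore whose height is not measured: its top lies anywhere from 32 to 66 mm below the mouth, within 17 mm of this point. It is rigid until pressed with about 18 N, then slips down and stays there
- tip_box: loose box of pipette tips, 85 by 122 mm, 60 mm high, origin at the centre of its underside; to be left alone
- bottle: loose closed white bottle, 68 mm diameter, 160 mm high, origin at the centre of its underside; to be left alone
- timer: loose bench timer, 50 by 70 mm, 20 mm thick, lying flat, origin at the centre of its underside; to be left alone
There are look-alikes about, which are no part of the job. Leave any brown look-alike of the holder alone. What is shaped like the rack but yellow is not meant.

How it is judged:
On the way, in this order (a step that is already met when the one before it is completed fails the run):
1. the longer rod is lifted out of the rack (z of rod_foot in the frame of rack above 0.045 m), for 0.1 s.
2. the rod's foot is in the bore, past the plunger (x of rod_foot in the frame of holder_mouth between -0.003 and 0.003 m and y of rod_foot in the frame of holder_mouth between -0.003 and 0.003 m and z of rod_foot in the frame of holder_mouth below -0.025 m), for 0.1 s.
At the end, for the whole second after the job is handed in: the longer rod stands upright (within 0.08 rad) in the holder's bore, foot within 1.5 mm of the depth stop, the stop not more than 2 mm from where it was set, the rod at rest and released (x of rod_foot in the frame of holder_mouth between -0.003 and 0.003 m and y of rod_foot in the frame of holder_mouth between -0.003 and 0.003 m and z of rod_foot in the frame of holder_mouth below -0.03 m and angle between rod_foot's own z axis and vertical below 0.08 rad and z of stop_c0 in the frame of rod_foot above -0.0035 m and distance of stop_c0 from where it was at the start of the episode below 0.002 m and linear speed of rod below 0.01 m/s); the robot touches nothing.
It fails at once if the depth stop is pushed more than 2 mm (distance of stop_c0 from where it was at the start of the episode above 0.002 m).
It fails at once if the tip box, bottle or timer is shifted more than 20 mm (distance of any of tip_box, bottle, timer from where it was at the start of the episode above 0.02 m).
It fails at once if the shorter rod is moved more than 20 mm (distance of spare_center from where it was at the start of the episode above 0.02 m).
It also fails if it takes over 70 s, if anything falls off the work surface, if the arm or the gripper's body presses on something with over 40 N, if the wrist force passes 120 N, or if a joint passes its speed limit or range.

## Working session

There is one attempt and no reset: what is moved stays moved. The work goes in short steps, Python scripts to look and compute and a tool call to move; the robot and the scene stay as the last step left them, time stands still between calls to the robot, and variables do not carry over. Pictures are saved under pics/ and viewed, and the job is handed in when it is done.

Besides the shell and the picture viewer there is one more tool, called after "Request:" as name(argument=value, ...), one argument or row to a line, values as JSON. servo_tool: Moves the arm, as the interface text tells. Shifts and turns lie within -1 to 1; 1 stands for 0.5 m of shift or 45 degrees of turn. Its arguments: {"type":"object","properties":{"moves":{"type":"array","items":{"type":"array","items":{"type":"number","minimum":-1,"maximum":1}}},"fingers":{"type":"number"},"squeeze":{"type":"number"}},"required":["moves"]}

```bash
mkdir -p pics; ls
python3 - <<'E'
from rig import *
import cv2,pickle
print(observe())
d={}
for n in ["scene","side","wrist"]:
    p=grab_frame(n); d[n]=p
    cv2.imwrite(f"pics/{n}0.png",p["img"][:,:,::-1]); print(n,p["fx"],p["eye"],p["rotation"])
pickle.dump(d,open("f0.pkl","wb"))
E
```

```text
pics
{'time': 0.0, 'joint_pos': array([-0.0265176 ,  0.61593632, -0.01259696,  1.42492148,  0.00810355,
        1.10337567, -0.04039745]), 'joint_vel': array([ 9.04545686e-04,  5.55713457e-04, -3.57648522e-04,  1.38553696e-04,
       -3.29223099e-05, -4.41804910e-04, -1.30094427e-03]), 'joint_efforts': array([ 1.38264377e-04, -4.69217670e+01,  2.59523503e-01, -1.71036780e+01,
        1.00907375e-02,  9.80606623e-03,  4.10031795e-07]), 'position': array([6.49252871e-01, 9.46405467e-06, 2.38119583e-01]), 'tool_rot': array([ 0.70708053,  0.70713185, -0.00093412, -0.00089726]), 'force': array([-0.92217232, -0.55590658, -0.19329548]), 'ft_torque': array([ 0.02728178,  0.01197825, -0.04779022]), 'gripper_width': 0.08561546575405818}
scene 357.3106403178274 [ 0.92089427 -0.50836755  0.71004362] [ 0.87747554  0.28479572 -0.11704533 -0.36773423]
side 377.4711343343868 [0.09055212 0.78628393 0.69914108] [-0.23191997  0.85158468 -0.45024205  0.13527289]
wrist 339.41840222702893 [0.64952299 0.06879475 0.37216754] [ 9.90604259e-01  8.57685811e-05 -1.37786142e-03  1.36752680e-01]
```

View pics/scene0.png

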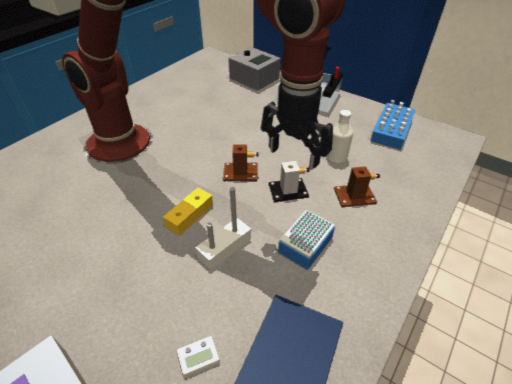

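View pics/side0.png

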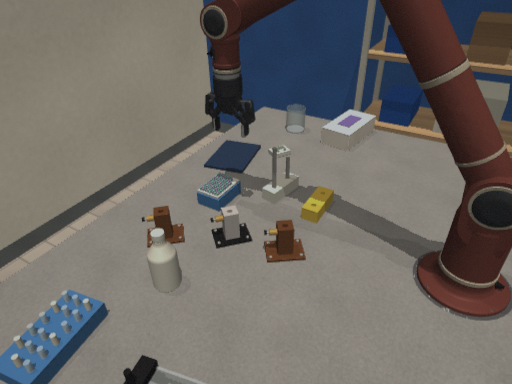

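View pics/wrist0.png

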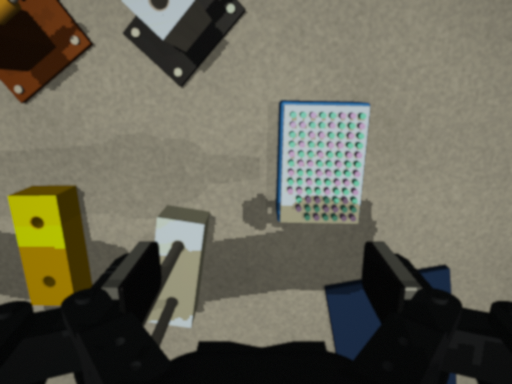

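The silver holder is at (290,180) in scene and (231,225) in side. The white rack is at (223,243) and (281,188), with the long rod on its holder side: scene (234,210), side (275,168).

```bash
cat > h.py <<'E'
import numpy as np,cv2
from scipy.spatial.transform import Rotation as R
def rot(p):
    r=np.array(p["rotation"]); return R.from_quat(r).as_matrix() if r.size==4 else r
def cloud(p):
    z=p["range_z"]; v,u=np.mgrid[:z.shape[0],:z.shape[1]]
    c=np.stack([(u-p["cx"])/p["fx"]*z,(v-p["cy"])/p["fy"]*z,z],-1)
    w=c@rot(p).T+np.array(p["eye"]); w[z<=0]=np.nan; return w
def atz(p,uv,zz):
    d=rot(p)@np.array([(uv[0]-p["cx"])/p["fx"],(uv[1]-p["cy"])/p["fy"],1]); e=np.array(p["eye"])
    return e+d*(zz-e[2])/d[2]
def proj(p,X):
    c=rot(p).T@(np.array(X)-p["eye"]); return np.array([p["fx"]*c[0]/c[2]+p["cx"],p["fy"]*c[1]/c[2]+p["cy"]])
def rayint(obs): # list of (p,uv)
    A=np.zeros((3,3));b=np.zeros(3)
    for p,uv in obs:
        d=rot(p)@np.array([(uv[0]-p["cx"])/p["fx"],(uv[1]-p["cy"])/p["fy"],1]);d/=np.linalg.norm(d)
        M=np.eye(3)-np.outer(d,d);A+=M;b+=M@np.array(p["eye"])
    return np.linalg.solve(A,b)
E
python3 - <<'E'
from rig import *
from h import *
import pickle
d={}
for n in ["scene","side","wrist"]:
    p=grab_frame(n); d[n]=p
    w=cloud(p)
    for q in ["rod_center","rod_foot","spare_center","holder_mouth","rack","holder","bottle","tip_box"]:
        for s in spot_point(q,p)[:3]:
            u=s["at"]; print(n,q,np.round(u,1),round(s["confidence"],2),np.round(w[int(round(u[1])),int(round(u[0]))],3))
    for q in ["holder","rack","rod_center"]:
        for s in cut_out(q,p)[:4]:
            m=w[s["region"]]; print(n,q,"cut",np.round(s["bbox"]),round(s["confidence"],2),np.round(np.nanmean(m,0),3),np.round(np.nanpercentile(m[:,2],[2,98]),3))
pickle.dump(d,open("f1.pkl","wb"))
for n in ["scene","side"]:
    box=(180,140,330,280) if n=="scene" else (180,120,330,260)
    im=d[n]["img"][box[1]:box[3],box[0]:box[2],::-1]
    cv2.imwrite(f"pics/{n}_crop.png",cv2.resize(im,None,fx=4.2,fy=4.2,interpolation=cv2.INTER_CUBIC))
E
```

```text
scene rod_center [234.  215.2] 0.55 [ 0.564 -0.096  0.099]
scene rod_center [289.  173.3] 0.26 [0.581 0.115 0.085]
scene rod_foot [239.  237.4] 0.48 [ 0.581 -0.102  0.038]
scene spare_center [211.6 241. ] 0.61 [ 0.552 -0.163  0.064]
scene spare_center [289.9 179.5] 0.25 [0.584 0.118 0.059]
scene holder_mouth [360.6 171.2] 0.84 [0.732 0.23  0.088]
scene holder_mouth [237.4 146.7] 0.7 [0.408 0.115 0.092]
scene rack [225.1 249.6] 0.71 [ 0.574 -0.147  0.03 ]
scene rack [189.9 215.2] 0.58 [ 0.437 -0.118  0.035]
scene holder [351.1 194.1] 0.84 [0.731 0.199 0.027]
scene holder [241.6 170.3] 0.77 [0.432 0.104 0.026]
scene holder [286.7 189.1] 0.72 [0.58  0.114 0.026]
scene bottle [334.8 157.7] 0.66 [0.622 0.323 0.018]
scene tip_box [305.8 244.7] 0.89 [ 0.729 -0.046  0.061]
scene holder cut [269. 161. 310. 200.] 0.77 [0.577 0.125 0.037] [0.003 0.091]
scene holder cut [224. 143. 259. 181.] 0.76 [0.422 0.108 0.036] [0.    0.092]
scene holder cut [333. 163. 378. 205.] 0.65 [0.736 0.216 0.037] [0.    0.091]
scene rack cut [159. 189. 213. 235.] 0.77 [ 0.419 -0.108  0.031] [0.001 0.042]
scene rack 
[... 1837 characters left out ...]
 [ 62.6 238.4] 0.56 [ 0.438 -0.082  0.039]
wrist holder [35.  43.5] 0.68 [0.443 0.111 0.039]
wrist holder [183.7  19.5] 0.62 [0.588 0.124 0.078]
wrist holder [312.1 156.6] 0.24 [0.699 0.008 0.05 ]
wrist bottle [311.7 160.3] 0.42 [0.699 0.005 0.051]
wrist tip_box [314.5 156.8] 0.59 [0.701 0.008 0.05 ]
wrist holder cut [122.   0. 246.  89.] 0.86 [0.576 0.121 0.035] [0.006 0.09 ]
wrist holder cut [  2.   0.  93. 106.] 0.86 [0.434 0.112 0.023] [0.004 0.076]
wrist rack cut [148. 204. 208. 326.] 0.81 [ 0.561 -0.112  0.036] [0.002 0.041]
wrist rack cut [ 11. 185.  93. 304.] 0.62 [ 0.42  -0.091  0.033] [0.002 0.041]
wrist rod_center cut [158. 242. 181. 284.] 0.89 [ 0.562 -0.087  0.076] [0.041 0.109]
```

Run:
```python
from h import *
import pickle
from scipy.optimize import least_squares
d=pickle.load(open("f1.pkl","rb"))
for n in ["scene","side","wrist"]:
    p=d[n];w=cloud(p)
    x,y,z=w[...,0],w[...,1],w[...,2]
    m=(np.hypot(x-.576,y-.13)<.04)&(z>.082)&(z<.1)
    pts=w[m]
    if m.sum()>5: print(n,"top",m.sum(),pts.mean(0).round(4),cv2.minAreaRect((pts[:,:2]*1000).astype(np.float32)))
    m=(np.hypot(x-.56,y+.09)<.02)&(z>.06)&(z<.2)
    pts=w[m]; e=np.array(p["eye"])
    # radius-6 cylinder, tilted axis
    f=lambda q: np.hypot(pts[:,0]-q[0]-q[2]*(pts[:,2]-.12),pts[:,1]-q[1]-q[3]*(pts[:,2]-.12))-.006
    r=least_squares(f,[.562-(e[0]-.56)*.02,-.09-(e[1]+.09)*.02,0,0],loss="soft_l1",f_scale=.001)
    print(n,"rod",m.sum(),r.x.round(4),np.nanmax(pts[:,2]).round(3),np.abs(r.fun).mean())
    # image axis of rod mask: projection check
    print(proj(p,[.561,-.09,.178]).round(1),proj(p,[.561,-.09,.04]).round(1))
```

```text
scene top 186 [0.573  0.1312 0.0892] ((572.2999877929688, 133.59828186035156), (41.30012893676758, 41.31718444824219), 45.965576171875)
scene rod 202 [ 0.5587 -0.092  -0.0017  0.0048] 0.18 0.0006840117675993376
[233.1 188.1] [235.4 229.2]
side top 169 [0.5688 0.138  0.0882] ((571.0244750976562, 135.2935333251953), (40.37879943847656, 44.314064025878906), 45.95487594604492)
side rod 128 [ 0.5524 -0.0837 -0.0338 -0.049 ] 0.178 0.0019551224511078756
[273.2 147.5] [272.8 186.5]
wrist top 1559 [0.5731 0.1251 0.0891] ((572.1589965820312, 135.0328369140625), (39.81898880004883, 40.49716567993164), 47.01622009277344)
wrist rod 402 [ 0.5591 -0.0913 -0.0016  0.0039] 0.167 0.00024037146017592194
[130.7 334. ] [178.4 245.5]
```

View pics/scene_crop.png

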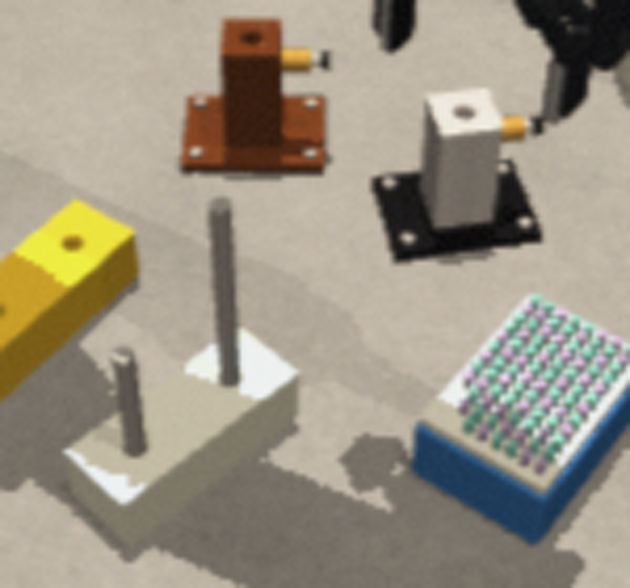

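View pics/side_crop.png

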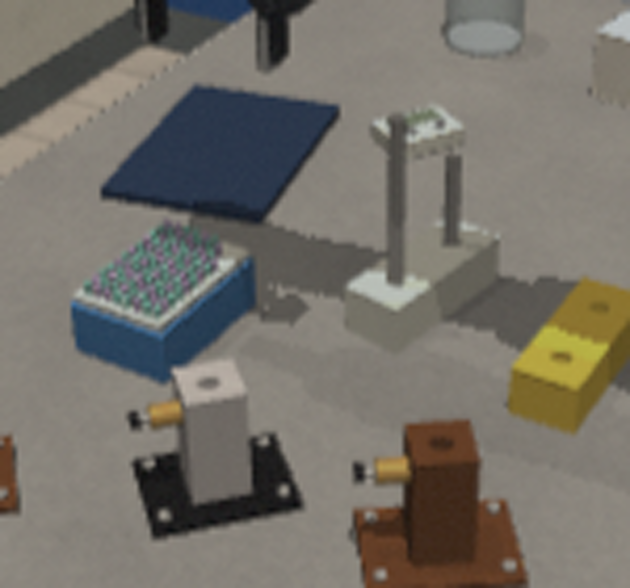

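Request:
servo_tool(
  moves=[
    [-0.045,-0.045,0,0],
    [-0.09,-0.09,0,0],
    [-0.14,-0.135,0,0],
    [-0.183,-0.18,0,0],
    [-0.183,-0.18,0,0],
    [-0.183,-0.18,0,0],
  ],
  fingers=85,
  squeeze=60,
)

```text
time: 2.45
position: [0.559, -0.0937, 0.2398]
tool_rot: [0.709, 0.706, -0.0, 0.0]
force: [0.9, 0.0, 0.4]
gripper_width: 0.0853
```

```bash
cat > rodlook.py <<'E'
from rig import *
from h import *
import sys
from scipy.optimize import least_squares
p=grab_frame("wrist");w=cloud(p);o=observe()
cv2.imwrite(sys.argv[1],p["img"][:,:,::-1])
t=o["position"];print(o["time"],t.round(4),R.from_quat(o["tool_rot"]).as_matrix().round(3).tolist(),o["force"].round(2),o["gripper_width"])
x,y,z=w[...,0],w[...,1],w[...,2]
m=(np.hypot(x-.559,y+.0915)<.015)&(z>.05)&(z<.2)
pts=w[m];e=p["eye"]
f=lambda q: np.hypot(pts[:,0]-q[0]-q[2]*(pts[:,2]-.12),pts[:,1]-q[1]-q[3]*(pts[:,2]-.12))-.006
r=least_squares(f,[.559,-.0915,0,0],loss="soft_l1",f_scale=.001)
print(m.sum(),r.x.round(4),np.abs(r.fun).mean(),pts[:,2].max(), (r.x[:2]-t[:2]).round(4))
E
python3 rodlook.py pics/w1.png
```

```text
2.5 [ 0.5602 -0.0917  0.2398] [[0.001, 1.0, 0.001], [1.0, -0.001, 0.0], [0.0, 0.001, -1.0]] [-0.15  0.66  0.51] 0.0850177034072179
846 [ 5.592e-01 -9.160e-02 -5.000e-04 -8.000e-04] 0.0007548489155542942 0.17887222470419112 [-0.0009  0.0001]
```

View pics/w1.png

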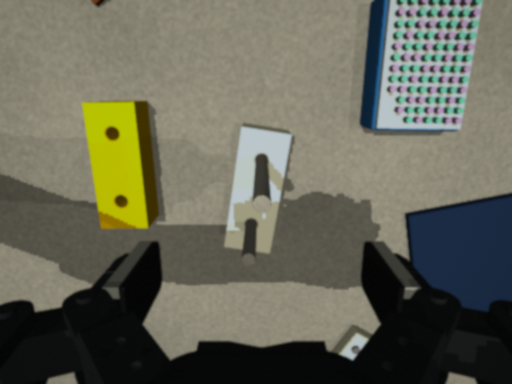

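The long rod runs from its hole at (262,158) to its top near (262,208). The spare is nearer the hand, around (250,245). The hand is centred on the long rod to within 1 mm, so I descend and grip.

Request:
servo_tool(
  moves=[
    [0,-0.002,0.07,0],
    [0,-0.002,0.14,0],
    [0,-0.002,0.2,0],
    [0,-0.002,0.236,0],
    [0,-0.002,0.236,0],
    [0,-0.002,0.236,0],
    [0,-0.002,0.236,0],
  ],
)

```text
time: 3.08
position: [0.5611, -0.0908, 0.1229]
tool_rot: [0.707, 0.707, 0.002, 0.001]
force: [-0.1, -0.5, 0.2]
gripper_width: 0.0847
```

Request:
servo_tool(
  moves=[
    [0,0,0,0],
    [0,0,0,0],
    [0,0,0,0],
    [0,0,0,0],
    [0,0,0,0],
    [0,0,0,0],
    [0,0,0,0],
    [0,0,0,0],
    [0,0,0,0],
    [0,0,0,0],
  ],
  fingers=0,
  squeeze=60,
)

```text
time: 3.92
position: [0.5603, -0.0909, 0.1232]
tool_rot: [0.707, 0.707, 0.001, 0.001]
force: [-2.5, -0.9, 6.1]
gripper_width: 0.0105
```

Request:
servo_tool(
  moves=[
    [0,0,-0.02,0],
    [0,0,-0.06,0],
    [0,0,-0.12,0],
    [0,0,-0.18,0],
    [0,0,-0.24,0],
    [0,0,-0.26,0],
    [0,0,-0.26,0],
    [0,0,-0.26,0],
  ],
)

```text
time: 4.58
position: [0.5597, -0.0909, 0.2527]
tool_rot: [0.707, 0.707, 0.001, 0.001]
force: [-0.1, 0.1, -1.9]
gripper_width: 0.0105
```

```bash
python3 rodlook.py pics/w2.png; python3 -c "
from rig import *;import cv2
for n in ['scene','side']: cv2.imwrite(f'pics/{n}2.png',grab_frame(n)['img'][:,:,::-1])"
```

```text
4.6333 [ 0.559  -0.0908  0.2515] [[-0.0, 1.0, -0.0], [1.0, 0.0, 0.001], [0.001, -0.0, -1.0]] [ 0.53  0.11 -2.34] 0.010495187440475416
395 [ 0.5596 -0.0917 -0.0011  0.0022] 0.00014164660635501426 0.19991661824208432 [ 0.0007 -0.0009]
```

View pics/w2.png

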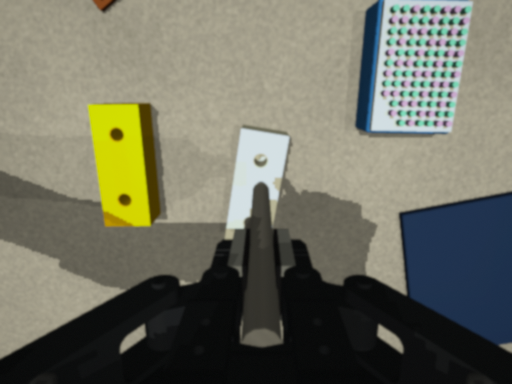

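View pics/scene2.png

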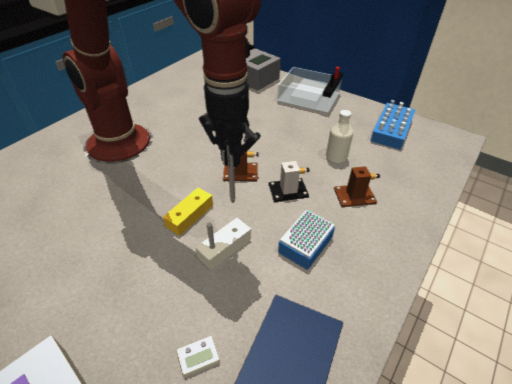

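The spare is still in its hole and the long rod is clear of the rack, held in the hand with its foot at (261,185). Next I go near the holder, turning so the jaws lie along the plunger's axis.

Request:
servo_tool(
  moves=[
    [0.05,0.012,0,-0.15],
    [0.11,0.03,0,-0.3],
    [0.18,0.045,0,-0.45],
    [0.25,0.063,0,-0.6],
    [0.32,0.08,0,-0.75],
    [0.36,0.09,0,-0.88],
    [0.38,0.096,0,-1.0],
    [0.38,0.096,0,-1.0],
    [0.38,0.096,0,-1.0],
    [0.38,0.096,0,-1.0],
  ],
)

```text
time: 5.57
position: [0.6062, 0.097, 0.2499]
tool_rot: [0.385, 0.923, -0.001, -0.002]
force: [0.0, -0.1, -1.7]
gripper_width: 0.0105
```

```bash
cat > hl.py <<'E'
from rig import *
from h import *
import sys,pickle
from scipy.optimize import least_squares
p=grab_frame("wrist");w=cloud(p);o=observe();pickle.dump((p,o),open(sys.argv[1]+".pkl","wb"))
cv2.imwrite("pics/"+sys.argv[1]+".png",cv2.resize(p["img"][:,:,::-1],None,fx=1.5,fy=1.5,interpolation=cv2.INTER_CUBIC))
t=o["position"];print(o["time"],t.round(4),R.from_quat(o["tool_rot"]).as_matrix().round(3).tolist(),o["force"].round(2))
x,y,z=w[...,0],w[...,1],w[...,2]
m=(np.hypot(x-t[0],y-t[1])<.015)&(z>t[2]-.125)&(z<t[2]-.02)
pts=w[m]
f=lambda q: np.hypot(pts[:,0]-q[0]-q[2]*(pts[:,2]-t[2]+.115),pts[:,1]-q[1]-q[3]*(pts[:,2]-t[2]+.115))-np.minimum(.006,.0035+.0025*np.clip(pts[:,2]-t[2]+.115,0,1)/.012)
r=least_squares(f,[t[0],t[1],0,0],loss="soft_l1",f_scale=.001)
print("rod at foot",m.sum(),r.x.round(4),np.abs(r.fun).mean(),"zmin",pts[:,2].min())
m=(np.hypot(x-.572,y-.134)<.032)&(z>.082)&(z<.1)
pts=w[m];print("top",m.sum(),np.median(pts[:,2]),cv2.minAreaRect((pts[:,:2]*1000).astype(np.float32)))
for s in spot_point("holder_mouth",p)[:3]: print(s["at"],s["confidence"],atz(p,s["at"],.09).round(4))
for s in spot_point("rod_foot",p)[:2]: print("foot",s["at"],s["confidence"])
# dark hole
g=cv2.cvtColor(p["img"],cv2.COLOR_RGB2GRAY).astype(float)
q=proj(p,[.572,.134,.09]);print("proj",q)
E
python3 hl.py w3
```

```text
5.6167 [0.6064 0.0968 0.2502] [[-0.704, 0.71, -0.004], [0.71, 0.704, -0.001], [0.002, -0.003, -1.0]] [ 0.06 -0.61 -0.69]
rod at foot 860 [0.606  0.0963 0.0055 0.0019] 0.00014868846671319935 zmin 0.134435994930158
top 2075 0.08936876030818769 ((572.28076171875, 135.5322265625), (39.99370193481445, 40.13541793823242), 46.784725189208984)
[462.9, 170.5] 0.83 [0.7313 0.2238 0.09  ]
[260.2, 116.2] 0.79 [0.5707 0.1309 0.09  ]
foot [259.2, 186.7] 0.89
proj [263.8807768  114.66838358]
```

View pics/w3.png

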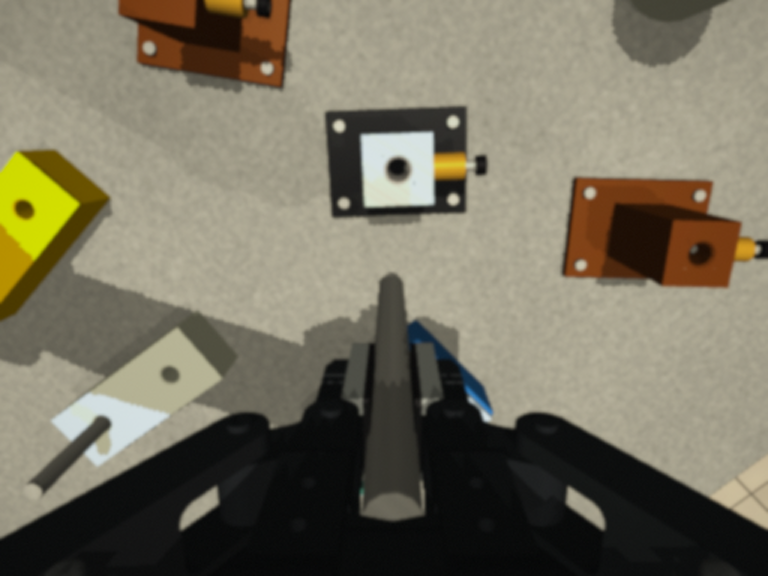

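The silver holder's mouth is at about (398,168) in the enlarged picture, with its plunger to the right along tool y. The held rod's foot is at (390,280).

```bash
cat > mouth.py <<'E'
from h import *
import pickle,sys
p,o=pickle.load(open(sys.argv[1]+".pkl","rb"))
est=[float(a) for a in sys.argv[2:4]]
# rectify top plane z=.0895 into world grid, 0.25mm
n=240;s=.00025
gx,gy=np.meshgrid((np.arange(n)-n/2)*s+est[0],(np.arange(n)-n/2)*s+est[1])
X=np.stack([gx,gy,np.full_like(gx,.09)],-1)
c=(X-p["eye"])@rot(p)
u=(p["fx"]*c[...,0]/c[...,2]+p["cx"]).astype(np.float32);v=(p["fy"]*c[...,1]/c[...,2]+p["cy"]).astype(np.float32)
im=cv2.remap(p["img"][:,:,::-1],u,v,cv2.INTER_CUBIC)
g=cv2.cvtColor(im,cv2.COLOR_BGR2GRAY)
for th in (100,120,140):
    m=(g<th).astype(np.uint8)
    nl,lab,st,ce=cv2.connectedComponentsWithStats(m)
    for i in range(1,nl):
        if abs(ce[i][0]-n/2)<40 and abs(ce[i][1]-n/2)<40 and 500<st[i][4]<8000:
            print("hole",th,((ce[i]-n/2)*s+est).round(4),"diam mm",round(1000*s*np.sqrt(st[i][4]*4/np.pi),1),st[i][2:4]*s*1000)
    m2=(g>=th).astype(np.uint8);nl,lab,st,ce=cv2.connectedComponentsWithStats(m2);i=lab[n//2+40,n//2] 
    if i:
        r=cv2.minAreaRect(np.argwhere(lab==i)[:,::-1].astype(np.float32));print("square",((np.array(r[0])-n/2)*s+est).round(4),np.array(r[1])*s*1000,r[2])
cv2.imwrite("pics/"+sys.argv[1]+"_rect.png",cv2.resize(im,None,fx=2.4,fy=2.4))
E
python3 mouth.py w3 .572 .133
```

```text
hole 100 [0.5712 0.136 ] diam mm 11.9 [12.25 12.25]
square [0.5784 0.1427] [61.15810013 41.49669266] 46.73570251464844
hole 120 [0.5713 0.1359] diam mm 12.7 [13. 13.]
square [0.5785 0.1428] [60.81982422 41.10091782] 46.81830596923828
hole 140 [0.5714 0.1359] diam mm 13.5 [13.5  13.75]
square [0.5778 0.1422] [58.59037781 40.54171371] 46.569358825683594
```

View pics/w3_rect.png

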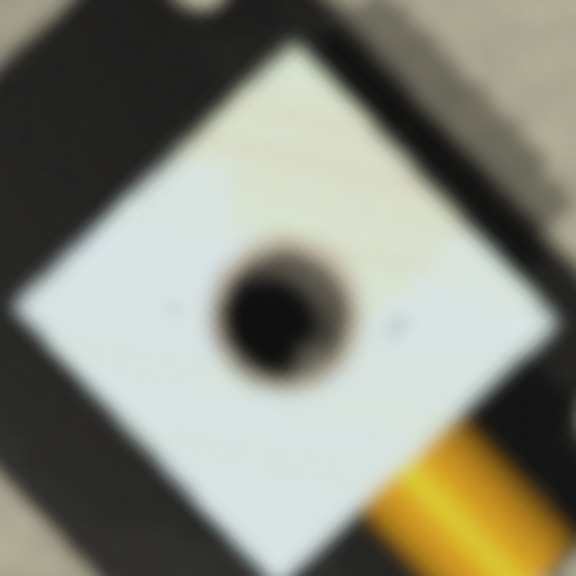

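Request:
servo_tool(
  moves=[
    [0.05,0.003,0,0],
    [0.1,0.0066,0,0],
    [0.1044,0.0066,0.03,0],
    [0.1044,0.0066,0.06,0],
    [0.1044,0.0066,0.06,0],
    [0.1044,0.0066,0.06,0],
    [0.1044,0.0066,0.06,0],
  ],
)

```text
time: 6.3
position: [0.5728, 0.1359, 0.2217]
tool_rot: [0.385, 0.923, -0.0, -0.0]
force: [-0.3, -0.5, -1.6]
gripper_width: 0.0105
```

```bash
python3 hl.py w4; python3 mouth.py w4 .572 .135
python3 - <<'E'
from rig import *
import cv2,pickle
d={}
for n,b in (("scene",(255,110,325,210)),("side",(195,150,265,250))):
    p=grab_frame(n);d[n]=p
    cv2.imwrite(f"pics/{n}4.png",cv2.resize(p["img"][b[1]:b[3],b[0]:b[2],::-1],None,fx=5.5,fy=5.5,interpolation=cv2.INTER_CUBIC))
a=cv2.imread("pics/scene4.png");c=cv2.imread("pics/side4.png")
cv2.imwrite("pics/both4.png",cv2.hconcat([a,c]))
pickle.dump(d,open("f4.pkl","wb"))
E
```

```text
6.35 [0.573  0.1361 0.2219] [[-0.704, 0.711, -0.0], [0.711, 0.704, 0.0], [0.0, -0.0, -1.0]] [-0.02 -0.06 -1.54]
rod at foot 862 [0.573  0.1352 0.0016 0.0011] 0.00014513810865217998 zmin 0.11000291855805241
top 1954 0.0892202363177178 ((571.9884033203125, 135.59005737304688), (40.1099853515625, 40.096187591552734), 46.66664123535156)
[259.4, 180.9] 0.87 [0.5721 0.1343 0.09  ]
[471.5, 237.6] 0.84 [0.735  0.2255 0.09  ]
[92.0, 51.8] 0.56 [0.4166 0.1177 0.09  ]
foot [259.6, 184.6] 0.63
foot [260.0, 181.9] 0.53
proj [259.01496297 181.06575643]
square [0.5725 0.1349] [59.75 58.5 ] 90.0
square [0.5726 0.1349] [59.75 58.25] 90.0
square [0.5728 0.1349] [59.75 58.  ] 90.0
```

View pics/w4.png

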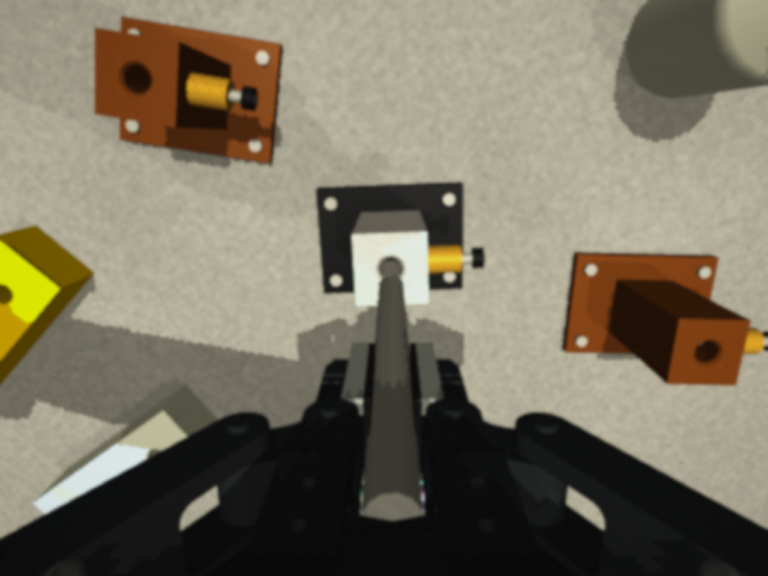

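View pics/both4.png

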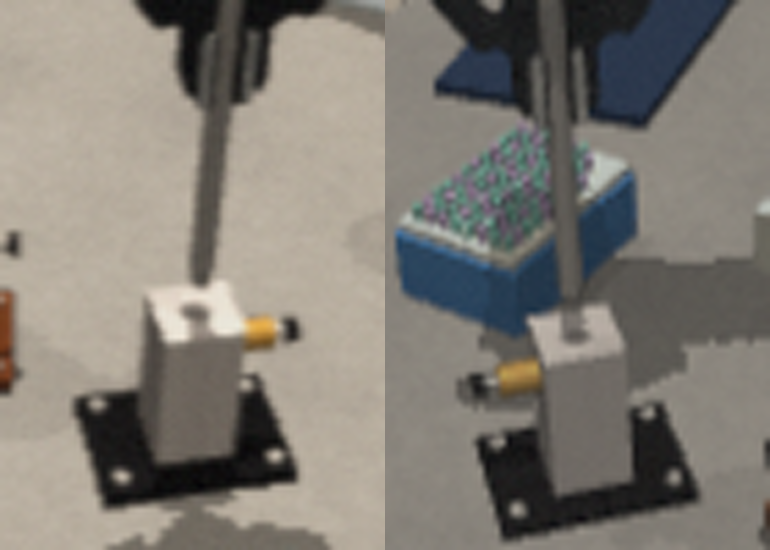

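Run:
```python
from h import *
import pickle
d=pickle.load(open("f4.pkl","rb"))
obs_h=[];obs_f=[]
for n,b in (("scene",(255,110)),("side",(195,150))):
    p=d[n];w=cloud(p);x,y,z=w[...,0],w[...,1],w[...,2]
    # top face projected rect
    m=(np.hypot(x-.572,y-.1355)<.034)&(z>.084)&(z<.097)
    r=cv2.minAreaRect((w[m][:,:2]*1000).astype(np.float32));print(n,"top",m.sum(),r)
    m=(np.hypot(x-.573,y-.1355)<.02)&(z>.125)&(z<.19)
    pts=w[m];e=np.array(p["eye"]);dv=(e-[.573,.1355,0])[:2];dv/=np.linalg.norm(dv)
    f=lambda q: np.hypot(pts[:,0]-q[0],pts[:,1]-q[1])-.006
    r=least=__import__("scipy.optimize",fromlist=["x"]).least_squares(f,[.573-dv[0]*.002,.1355-dv[1]*.002],loss="soft_l1",f_scale=.001)
    print(n,"rod",m.sum(),r.x.round(4),np.abs(r.fun).mean())
    # image-based: horizontal centroid of rod pixels per row vs expected
    g=cv2.cvtColor(p["img"],cv2.COLOR_RGB2GRAY).astype(float)
    for zz in (.13,.15):
        q=proj(p,[.573,.1352,zz]); row=int(round(q[1]));c0=int(round(q[0]))
        mm=np.where(m[row,c0-8:c0+9])[0]+c0-8
        print(n,zz,"pred",q.round(2),"depth mask cols",mm.mean() if len(mm) else None, "gray",g[row,c0-6:c0+7].astype(int))
    q=proj(p,[.572,.1356,.09]);c0,r0=np.round(q).astype(int)
    print("mouth pred",q.round(2));print(g[r0-5:r0+6,c0-7:c0+8].astype(int))
```

```text
scene top 175 ((572.4075317382812, 133.33706665039062), (40.52876281738281, 43.09613800048828), 47.675506591796875)
scene rod 98 [0.5723 0.1353] 0.0007351326780654754
scene 0.13 pred [291.68 154.44] depth mask cols 291.5 gray [174 173 170 139  95  83  83  85 129 165 176 178 179]
scene 0.15 pred [292.26 148.27] depth mask cols 292.0 gray [178 176 177 171 119  82  78  81  98 155 176 177 177]
mouth pred [290.32 166.  ]
[[176 178 177 179 181 183 161 115  89 112 180 213 217 198 181]
 [195 198 202 206 210 210 207 186 164 177 212 224 224 211 189]
 [213 214 214 214 214 222 222 221 219 221 224 226 225 213 190]
 [214 217 216 216 215 220 215 211 215 222 226 225 226 223 194]
 [206 220 219 218 206 174 157 152 166 193 217 225 226 225 209]
 [205 225 222 219 190 136 111 108 115 146 196 221 227 227 221]
 [194 225 226 226 212 158 116 101 102 126 195 224 228 227 226]
 [149 210 226 227 226 216 168 131 123 148 207 227 229 230 229]
 [103 193 223 226 227 223 180 147 142 155 204 225 228 229 228]
 [ 85 152 211 225 227 222 184 149 141 146 163 204 220 220 208]
 [ 81 140 205 221 222 217 172 133 125 126 122 131 
[... 409 characters left out ...]
10.47]
[[ 51  50  51  58  71  74  77  76  83 112 124 126 134 120  87]
 [ 52  66  78  94 108  93  95  92 111 160 174 173 172 153  94]
 [115 125 137 147 153 114 115 114 121 161 172 174 173 166 114]
 [177 177 177 175 168 116 115 117 118 142 174 174 173 170 140]
 [178 176 178 178 172 119 113 111 121 159 171 174 174 174 165]
 [167 176 175 174 166 120  97  92  95 117 154 173 171 172 169]
 [146 173 175 173 160 121  95  92  95 113 143 164 165 165 165]
 [122 172 174 174 169 153 132 126 129 149 165 162 162 164 164]
 [ 93 160 173 174 172 172 174 172 170 168 167 161 161 156 154]
 [ 85 133 174 172 171 168 168 168 153 153 154 147 146 136 124]
 [106 121 168 162 161 149 147 145 127 125 123 107 109 105 106]]
```

Request:
servo_tool(
  moves=[
    [0.0024,-0.001,0.0,0],
    [0.0024,-0.001,0.012,0],
    [0.0024,-0.001,0.024,0],
    [0.0024,-0.001,0.032,0],
    [0.0024,-0.001,0.038,0],
    [0.0024,-0.001,0.042,0],
    [0.0024,-0.001,0.042,0],
    [0.0024,-0.001,0.042,0],
  ],
)

```text
time: 7.22
position: [0.5713, 0.1371, 0.2004]
tool_rot: [0.385, 0.923, -0.0, -0.001]
force: [0.3, 0.5, -1.5]
gripper_width: 0.0105
```

```bash
python3 hl.py w5 | head -3;  python3 - <<'E'
from rig import *
import cv2
L=[]
for n,b in (("scene",(255,110,325,210)),("side",(195,150,265,250))):
    p=grab_frame(n)
    L.append(cv2.resize(p["img"][b[1]:b[3],b[0]:b[2],::-1],None,fx=5.5,fy=5.5,interpolation=cv2.INTER_CUBIC))
cv2.imwrite("pics/both5.png",cv2.hconcat(L))
E
```

```text
7.2667 [0.5714 0.1371 0.2006] [[-0.704, 0.71, -0.001], [0.71, 0.704, 0.0], [0.001, -0.0, -1.0]] [ 1.04  0.3  -1.63]
rod at foot 1660 [ 0.5703  0.1386  0.0175 -0.028 ] 0.0035126425096425264 zmin 0.07709208893940528
top 2276 0.08926408032236903 ((572.1768188476562, 135.45416259765625), (39.973167419433594, 40.73180389404297), 46.566261291503906)
```

View pics/both5.png

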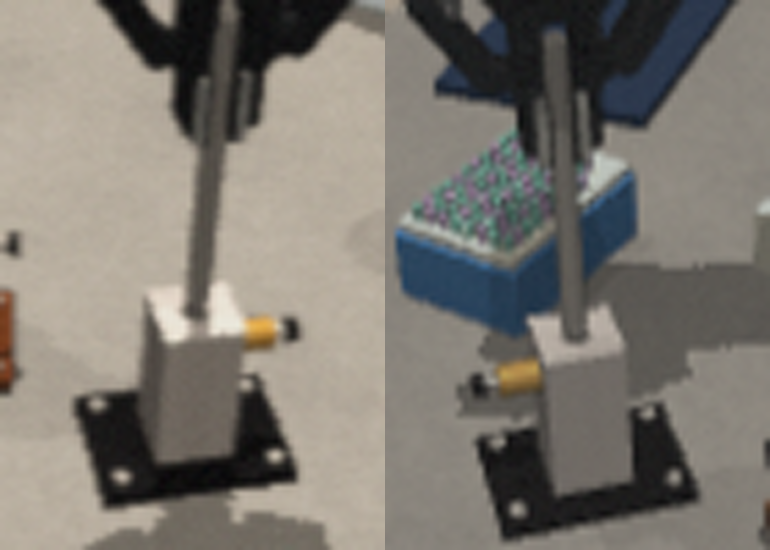

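The foot is in the mouth with no contact force (baseline Fz about -1.5 N), so I lower it in steps.

Request:
servo_tool(
  moves=[
    [0,0,0.003,0],
    [0,0,0.006,0],
    [0,0,0.008,0],
    [0,0,0.008,0],
  ],
)

```text
time: 7.8
position: [0.5712, 0.137, 0.1965]
tool_rot: [0.385, 0.923, -0.0, -0.001]
force: [-1.2, -0.6, -0.7]
gripper_width: 0.0103
```

Request:
servo_tool(
  moves=[
    [0,0,0.003,0],
    [0,0,0.006,0],
    [0,0,0.008,0],
    [0,0,0.008,0],
  ],
)

```text
time: 8.13
position: [0.5713, 0.1368, 0.1922]
tool_rot: [0.385, 0.923, -0.0, -0.001]
force: [0.4, -0.3, -2.1]
gripper_width: 0.0102
```

Request:
servo_tool(
  moves=[
    [0,0,0.003,0],
    [0,0,0.006,0],
    [0,0,0.006,0],
  ],
)

```text
time: 8.38
position: [0.5713, 0.1366, 0.1889]
tool_rot: [0.385, 0.923, -0.0, -0.001]
force: [-0.0, 0.4, -2.5]
gripper_width: 0.0105
```

Request:
servo_tool(
  moves=[
    [0,0,0.003,0],
    [0,0,0.006,0],
    [0,0,0.006,0],
  ],
)

```text
time: 8.63
position: [0.5713, 0.1366, 0.1856]
tool_rot: [0.385, 0.923, -0.0, -0.001]
force: [0.4, -0.5, -1.9]
gripper_width: 0.0106
```

Request:
servo_tool(
  moves=[
    [0,0,0.003,0],
    [0,0,0.006,0],
    [0,0,0.006,0],
  ],
)

```text
time: 8.88
position: [0.5713, 0.1365, 0.1822]
tool_rot: [0.385, 0.923, -0.001, -0.001]
force: [1.3, -0.1, -1.6]
gripper_width: 0.0104
```

Request:
servo_tool(
  moves=[
    [0,0,0.002,0],
    [0,0,0.004,0],
    [0,0,0.004,0],
  ],
)

```text
time: 9.13
position: [0.5713, 0.1364, 0.1801]
tool_rot: [0.385, 0.923, -0.001, -0.001]
force: [1.5, -0.1, -0.8]
gripper_width: 0.0105
```

Request:
servo_tool(
  moves=[
    [0,0,0.002,0],
    [0,0,0.004,0],
    [0,0,0.004,0],
  ],
)

```text
time: 9.38
position: [0.5713, 0.1363, 0.178]
tool_rot: [0.385, 0.923, -0.001, -0.001]
force: [-0.6, -0.6, -0.4]
gripper_width: 0.0105
```

```bash
cat > look.py <<'E'
from rig import *
from h import *
import sys
L=[];o=observe();print(o["position"].round(4),o["force"].round(2),o["ft_torque"].round(2))
for n,b in (("scene",(255,90,325,190)),("side",(195,130,265,230))):
    p=grab_frame(n);w=cloud(p);x,y,z=w[...,0],w[...,1],w[...,2]
    m=(np.hypot(x-.572,y-.1355)<.02)&(z>.1)&(z<.3); 
    print(n,"top proj if foot=TCP-.115:",proj(p,[.5715,.136,o["position"][2]-.115+.17]).round(1)-b[:2])
    L.append(cv2.resize(p["img"][b[1]:b[3],b[0]:b[2],::-1],None,fx=5.5,fy=5.5,interpolation=cv2.INTER_CUBIC))
cv2.imwrite(sys.argv[1],cv2.hconcat(L))
E
python3 look.py pics/both6.png
```

```text
[0.5713 0.1363 0.178 ] [-0.6  -0.56 -0.36] [-0.24 -0.08 -0.01]
scene top proj if foot=TCP-.115: [39.5 30.1]
side top proj if foot=TCP-.115: [30.8 34.2]
```

View pics/both6.png

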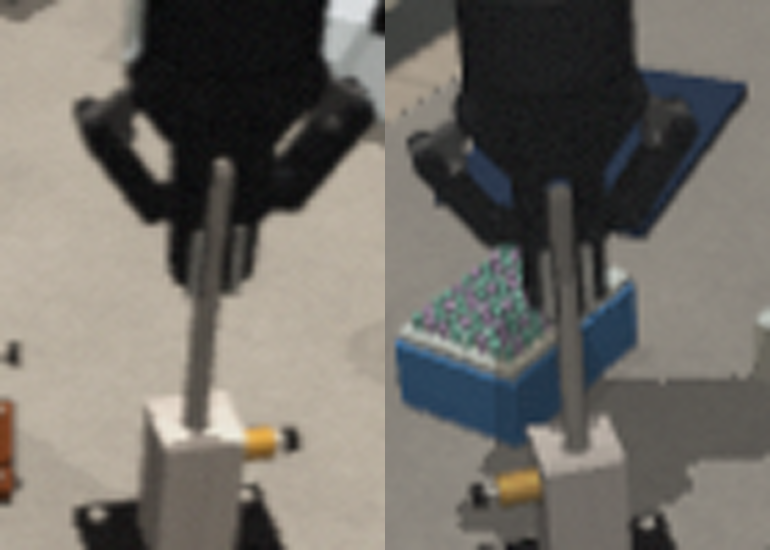

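The rod has not slipped in the grip (its top is where predicted) and the foot is about 27 mm deep, past the plunger. From here I take fine feeling steps.

Request:
servo_tool(
  moves=[
    [0,0,0.002,0],
    [0,0,0.004,0],
    [0,0,0.004,0],
    [0,0,0.004,0],
  ],
)

```text
time: 9.82
position: [0.5713, 0.1361, 0.1763]
tool_rot: [0.385, 0.923, -0.001, -0.001]
force: [-0.2, -1.4, 2.1]
gripper_width: 0.0104
```

Request:
servo_tool(
  moves=[
    [0,0,0.002,0],
    [0,0,0.002,0],
    [0,0,0.002,0],
    [0,0,0.002,0],
  ],
)

```text
time: 10.15
position: [0.5714, 0.1361, 0.1753]
tool_rot: [0.385, 0.923, -0.001, -0.0]
force: [-0.4, -0.9, 3.5]
gripper_width: 0.0105
```

Request:
servo_tool(
  moves=[
    [0,0,0.002,0],
    [0,0,0.002,0],
    [0,0,0.002,0],
    [0,0,0.002,0],
  ],
)

```text
time: 10.48
position: [0.5715, 0.1361, 0.1746]
tool_rot: [0.385, 0.923, -0.001, -0.0]
force: [-0.4, -1.6, 5.9]
gripper_width: 0.0103
```

Request:
servo_tool(
  moves=[
    [0,0,0,0],
    [0,0,0,0],
    [0,0,0,0],
    [0,0,0,0],
    [0,0,0,0],
    [0,0,0,0],
  ],
)

```text
time: 10.98
position: [0.5715, 0.1361, 0.1746]
tool_rot: [0.385, 0.923, -0.001, -0.0]
force: [-0.9, -1.3, 3.9]
gripper_width: 0.0108
```

Request:
servo_tool(
  moves=[
    [0,0,0.001,0],
    [0,0,0.001,0],
    [0,0,0.001,0],
    [0,0,0.001,0],
  ],
)

```text
time: 11.32
position: [0.5716, 0.136, 0.1744]
tool_rot: [0.385, 0.923, -0.001, -0.0]
force: [-1.1, -1.6, 5.8]
gripper_width: 0.0105
```

Request:
servo_tool(
  moves=[
    [0,0,0.0016,0],
    [0,0,0.0016,0],
    [0,0,0.0016,0],
    [0,0,0.0016,0],
  ],
)

```text
time: 11.65
position: [0.5715, 0.136, 0.1735]
tool_rot: [0.385, 0.923, -0.001, -0.0]
force: [-1.9, -1.4, 4.1]
gripper_width: 0.0105
```

Request:
servo_tool(
  moves=[
    [0,0,0.0016,0],
    [0,0,0.0016,0],
    [0,0,0.0016,0],
    [0,0,0.0016,0],
  ],
)

```text
time: 11.98
position: [0.5715, 0.136, 0.1723]
tool_rot: [0.385, 0.923, -0.001, -0.0]
force: [0.4, -1.0, 1.4]
gripper_width: 0.0106
```

That was the plunger's wedge on the taper, and the rod is now past it and sliding. On with 1 mm steps.

Request:
servo_tool(
  moves=[
    [0,0,0.002,0],
    [0,0,0.002,0],
    [0,0,0.002,0],
    [0,0,0.002,0],
  ],
)

```text
time: 12.32
position: [0.5714, 0.1361, 0.1707]
tool_rot: [0.385, 0.923, -0.001, -0.001]
force: [0.2, 0.4, -0.9]
gripper_width: 0.0109
```

Request:
servo_tool(
  moves=[
    [0,0,0.002,0],
    [0,0,0.002,0],
    [0,0,0.002,0],
    [0,0,0.002,0],
  ],
)

```text
time: 12.65
position: [0.5714, 0.136, 0.1694]
tool_rot: [0.385, 0.923, -0.001, -0.001]
force: [0.8, -1.4, -0.8]
gripper_width: 0.0106
```

Request:
servo_tool(
  moves=[
    [0,0,0.002,0],
    [0,0,0.002,0],
    [0,0,0.002,0],
    [0,0,0.002,0],
  ],
)

```text
time: 12.98
position: [0.5715, 0.136, 0.1686]
tool_rot: [0.385, 0.923, -0.001, -0.0]
force: [0.5, -0.6, 2.9]
gripper_width: 0.0106
```

Request:
servo_tool(
  moves=[
    [0,0,0.0016,0],
    [0,0,0.0016,0],
    [0,0,0.0016,0],
    [0,0,0.0016,0],
  ],
)

```text
time: 13.32
position: [0.5715, 0.136, 0.1679]
tool_rot: [0.385, 0.923, -0.001, -0.0]
force: [0.0, -1.5, 3.6]
gripper_width: 0.0103
```

Request:
servo_tool(
  moves=[
    [0,0,0.0014,0],
    [0,0,0.0014,0],
    [0,0,0.0014,0],
    [0,0,0.0014,0],
  ],
)

```text
time: 13.65
position: [0.5715, 0.136, 0.1673]
tool_rot: [0.385, 0.923, -0.001, -0.0]
force: [-0.3, -2.4, 4.6]
gripper_width: 0.0105
```

Sliding friction at a steady level. I continue.

Request:
servo_tool(
  moves=[
    [0,0,0.0016,0],
    [0,0,0.0016,0],
    [0,0,0.0016,0],
    [0,0,0.0016,0],
    [0,0,0.0016,0],
  ],
)

```text
time: 14.07
position: [0.5715, 0.136, 0.1663]
tool_rot: [0.385, 0.923, -0.001, -0.0]
force: [-0.4, -0.9, 2.5]
gripper_width: 0.0103
```

Request:
servo_tool(
  moves=[
    [0,0,0.0016,0],
    [0,0,0.0016,0],
    [0,0,0.0016,0],
    [0,0,0.0016,0],
    [0,0,0.0016,0],
  ],
)

```text
time: 14.48
position: [0.5715, 0.136, 0.1652]
tool_rot: [0.385, 0.923, -0.001, -0.001]
force: [1.1, -1.7, 1.0]
gripper_width: 0.0104
```

Request:
servo_tool(
  moves=[
    [0,0,0.0016,0],
    [0,0,0.0016,0],
    [0,0,0.0016,0],
    [0,0,0.0016,0],
    [0,0,0.0016,0],
  ],
)

```text
time: 14.9
position: [0.5715, 0.136, 0.1644]
tool_rot: [0.385, 0.923, -0.001, -0.001]
force: [-0.2, -1.1, 3.3]
gripper_width: 0.011
```

Request:
servo_tool(
  moves=[
    [0,0,0.0016,0],
    [0,0,0.0016,0],
    [0,0,0.0016,0],
    [0,0,0.0016,0],
    [0,0,0.0016,0],
  ],
)

```text
time: 15.32
position: [0.5715, 0.136, 0.1637]
tool_rot: [0.385, 0.923, -0.001, -0.0]
force: [-0.4, -2.0, 4.5]
gripper_width: 0.0103
```

Request:
servo_tool(
  moves=[
    [0,0,0.0016,0],
    [0,0,0.0016,0],
    [0,0,0.0016,0],
    [0,0,0.0016,0],
    [0,0,0.0016,0],
  ],
)

```text
time: 15.73
position: [0.5715, 0.136, 0.1627]
tool_rot: [0.385, 0.923, -0.001, -0.001]
force: [0.4, -1.0, 2.8]
gripper_width: 0.0103
```

Request:
servo_tool(
  moves=[
    [0,0,0.0016,0],
    [0,0,0.0016,0],
    [0,0,0.0016,0],
    [0,0,0.0016,0],
    [0,0,0.0016,0],
  ],
)

```text
time: 16.15
position: [0.5714, 0.1361, 0.1616]
tool_rot: [0.385, 0.923, -0.001, -0.001]
force: [0.6, -0.9, 0.8]
gripper_width: 0.0102
```

Request:
servo_tool(
  moves=[
    [0,0,0.0016,0],
    [0,0,0.0016,0],
    [0,0,0.0016,0],
    [0,0,0.0016,0],
    [0,0,0.0016,0],
  ],
)

```text
time: 16.57
position: [0.5715, 0.136, 0.1608]
tool_rot: [0.385, 0.923, -0.001, -0.001]
force: [-0.5, -1.6, 3.2]
gripper_width: 0.0105
```

Request:
servo_tool(
  moves=[
    [0,0,0.0016,0],
    [0,0,0.0016,0],
    [0,0,0.0016,0],
    [0,0,0.0016,0],
    [0,0,0.0016,0],
  ],
)

```text
time: 16.98
position: [0.5715, 0.136, 0.1601]
tool_rot: [0.385, 0.923, -0.001, -0.001]
force: [-0.1, -1.7, 4.0]
gripper_width: 0.0103
```

Request:
servo_tool(
  moves=[
    [0,0,0.0016,0],
    [0,0,0.0016,0],
    [0,0,0.0016,0],
    [0,0,0.0016,0],
    [0,0,0.0016,0],
  ],
)

```text
time: 17.4
position: [0.5714, 0.136, 0.1591]
tool_rot: [0.385, 0.923, -0.001, -0.001]
force: [0.9, -1.7, 1.7]
gripper_width: 0.0106
```

Request:
servo_tool(
  moves=[
    [0,0,0.0016,0],
    [0,0,0.0016,0],
    [0,0,0.0016,0],
    [0,0,0.0016,0],
    [0,0,0.0016,0],
  ],
)

```text
time: 17.82
position: [0.5714, 0.1361, 0.158]
tool_rot: [0.385, 0.923, -0.001, -0.001]
force: [-0.4, -0.6, 0.7]
gripper_width: 0.0104
```

Request:
servo_tool(
  moves=[
    [0,0,0.0016,0],
    [0,0,0.0016,0],
    [0,0,0.0016,0],
    [0,0,0.0016,0],
    [0,0,0.0016,0],
  ],
)

```text
time: 18.23
position: [0.5714, 0.136, 0.1572]
tool_rot: [0.385, 0.923, -0.001, -0.001]
force: [0.4, -0.7, 1.9]
gripper_width: 0.0105
```

Request:
servo_tool(
  moves=[
    [0,0,0.0016,0],
    [0,0,0.0016,0],
    [0,0,0.0016,0],
    [0,0,0.0016,0],
    [0,0,0.0016,0],
  ],
)

```text
time: 18.65
position: [0.5714, 0.136, 0.1565]
tool_rot: [0.385, 0.923, -0.001, -0.001]
force: [-0.4, -1.4, 4.3]
gripper_width: 0.0107
```

Request:
servo_tool(
  moves=[
    [0,0,0.0016,0],
    [0,0,0.0016,0],
    [0,0,0.0016,0],
    [0,0,0.0016,0],
    [0,0,0.0016,0],
  ],
)

```text
time: 19.07
position: [0.5715, 0.136, 0.1564]
tool_rot: [0.385, 0.923, -0.001, -0.001]
force: [-0.7, -2.1, 7.4]
gripper_width: 0.0105
```

Request:
servo_tool(
  moves=[
    [0,0,0.0016,0],
    [0,0,0.0016,0],
    [0,0,0.0016,0],
    [0,0,0.0016,0],
    [0,0,0.0016,0],
  ],
)

```text
time: 19.48
position: [0.5715, 0.136, 0.1564]
tool_rot: [0.385, 0.923, -0.001, -0.0]
force: [-1.7, -2.2, 7.6]
gripper_width: 0.0102
```

Movement has stopped at TCP z = 0.1564 with the force rising well above the sliding level. One slightly firmer probe to confirm, staying under the slip force.

Request:
servo_tool(
  moves=[
    [0,0,0.002,0],
    [0,0,0.002,0],
    [0,0,0.002,0],
    [0,0,0.002,0],
    [0,0,0.002,0],
  ],
)

```text
time: 19.9
position: [0.5716, 0.136, 0.1564]
tool_rot: [0.385, 0.923, -0.001, -0.0]
force: [-1.4, -2.1, 8.0]
gripper_width: 0.0107
```

```bash
python3 look.py pics/both7.png
```

```text
[0.5716 0.136  0.1564] [-1.41 -2.07  7.97] [-0.65  0.46  0.05]
scene top proj if foot=TCP-.115: [38.8 37.7]
side top proj if foot=TCP-.115: [31.3 41.7]
```

View pics/both7.png

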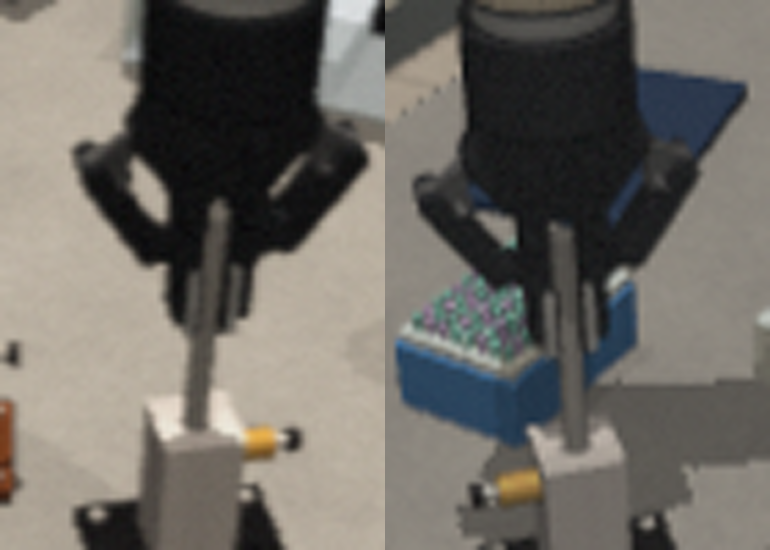

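Top of the rod agrees with the prediction to under about 1 mm, so no slip in the grip. One more probe, to exclude a jam.

Request:
servo_tool(
  moves=[
    [0,0,0.0028,0],
    [0,0,0.0028,0],
    [0,0,0.0028,0],
    [0,0,0.0028,0],
    [0,0,0.0028,0],
  ],
)

```text
time: 20.42
position: [0.5716, 0.136, 0.1564]
tool_rot: [0.385, 0.923, -0.001, 0.0]
force: [-2.3, -1.7, 10.8]
gripper_width: 0.0105
```

Request:
servo_tool(
  moves=[
    [0,0,-0.001,0],
    [0,0,-0.001,0],
    [0,0,-0.001,0],
    [0,0,-0.001,0],
    [0,0,-0.001,0],
  ],
)

```text
time: 20.83
position: [0.5713, 0.1359, 0.1565]
tool_rot: [0.385, 0.923, -0.001, -0.0]
force: [-1.3, -2.3, 2.1]
gripper_width: 0.0102
```

Request:
servo_tool(
  moves=[
    [0,-0.001,-0.004,0],
    [0,-0.001,-0.005,0],
    [0,-0.001,-0.005,0],
    [0,-0.001,-0.005,0],
  ],
)

```text
time: 21.17
position: [0.5708, 0.1358, 0.158]
tool_rot: [0.385, 0.923, -0.001, -0.001]
force: [3.8, 0.1, -9.4]
gripper_width: 0.0103
```

Request:
servo_tool(
  moves=[
    [0,0,0.0016,0],
    [0,0,0.0016,0],
    [0,0,0.003,0],
    [0,0,0.003,0],
    [0,0,0.003,0],
  ],
)

```text
time: 21.58
position: [0.5712, 0.1358, 0.1577]
tool_rot: [0.385, 0.923, -0.001, 0.0]
force: [-1.1, -1.0, 5.1]
gripper_width: 0.0104
```

Request:
servo_tool(
  moves=[
    [0,0,0.0016,0],
    [0,0,0.0016,0],
    [0,0,0.0016,0],
    [0,0,0.0016,0],
    [0,0,0.0016,0],
  ],
)

```text
time: 22.0
position: [0.5713, 0.1358, 0.1576]
tool_rot: [0.385, 0.923, -0.001, 0.0]
force: [-0.8, -2.0, 5.2]
gripper_width: 0.0102
```

Request:
servo_tool(
  moves=[
    [0,0,0.0016,0],
    [0,0,0.0016,0],
    [0,0,0.0016,0],
    [0,0,0.0016,0],
    [0,0,0.0016,0],
  ],
)

```text
time: 22.42
position: [0.5713, 0.1358, 0.1575]
tool_rot: [0.385, 0.923, -0.001, 0.0]
force: [-1.1, -1.7, 6.5]
gripper_width: 0.0105
```

Request:
servo_tool(
  moves=[
    [0,0,0.0024,0],
    [0,0,0.0024,0],
    [0,0,0.0024,0],
    [0,0,0.0024,0],
    [0,0,0.0024,0],
  ],
)

```text
time: 22.83
position: [0.5713, 0.1358, 0.1565]
tool_rot: [0.385, 0.923, -0.001, 0.0]
force: [-1.4, -1.8, 5.1]
gripper_width: 0.0107
```

Request:
servo_tool(
  moves=[
    [0,0,0.0024,0],
    [0,0,0.0024,0],
    [0,0,0.0024,0],
    [0,0,0.0024,0],
    [0,0,0.0024,0],
  ],
)

```text
time: 23.25
position: [0.5715, 0.1358, 0.1564]
tool_rot: [0.385, 0.923, -0.0, 0.001]
force: [-1.1, -2.1, 9.4]
gripper_width: 0.0103
```

The rod broke free of static friction and stopped again at exactly z = 0.1564 with a rigid rise, so this is the depth stop. I unload, then release.

Request:
servo_tool(
  moves=[
    [0,0,0,0],
    [0,0,0,0],
    [0,0,0,0],
    [0,0,0,0],
  ],
)

```text
time: 23.58
position: [0.5714, 0.1358, 0.1564]
tool_rot: [0.385, 0.923, -0.001, 0.001]
force: [-1.3, -1.9, 5.7]
gripper_width: 0.0102
```

Request:
servo_tool(
  moves=[
    [0,0,0,0],
    [0,0,0,0],
    [0,0,0,0],
    [0,0,0,0],
    [0,0,0,0],
    [0,0,0,0],
  ],
  fingers=50,
)

```text
time: 24.08
position: [0.5713, 0.136, 0.1562]
tool_rot: [0.385, 0.923, -0.001, 0.0]
force: [-0.5, 0.1, -0.0]
gripper_width: 0.0496
```

```bash
python3 look.py pics/both8.png; python3 hl.py w8|head -2
```

```text
[0.5713 0.136  0.1562] [-0.52  0.1  -0.01] [ 0.01 -0.06  0.01]
scene top proj if foot=TCP-.115: [38.8 37.8]
side top proj if foot=TCP-.115: [31.3 41.8]
24.2333 [0.5714 0.1359 0.1564] [[-0.704, 0.71, 0.001], [0.71, 0.704, -0.001], [-0.002, -0.0, -1.0]] [-0.43  0.58  0.52]
rod at foot 1740 [ 0.5691  0.1401  0.0284 -0.0628] 0.00353858483252008 zmin 0.06934739107149615
```

View pics/both8.png

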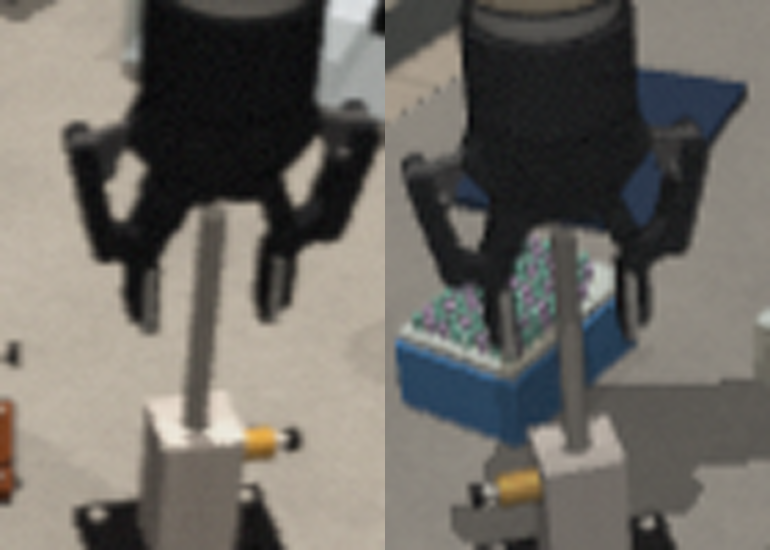

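View pics/w8.png

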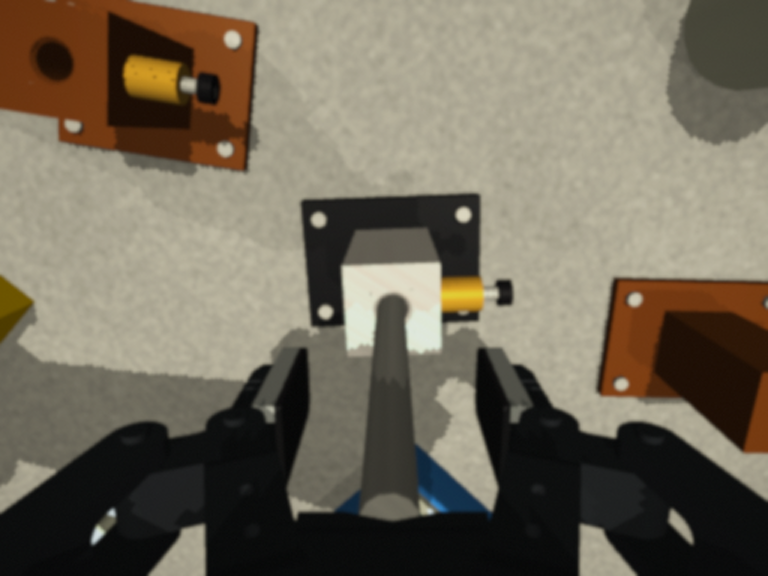

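Released: the rod stands between the open fingers, with its top at scene (213,208) and contact force about 0. I retreat straight up and measure.

Request:
servo_tool(
  moves=[
    [0,0,-0.03,0],
    [0,0,-0.09,0],
    [0,0,-0.15,0],
    [0,0,-0.2,0],
    [0,0,-0.24,0],
    [0,0,-0.24,0],
    [0,0,-0.24,0],
  ],
)

```text
time: 24.92
position: [0.5717, 0.1362, 0.2776]
tool_rot: [0.385, 0.923, 0.0, 0.002]
force: [0.2, 0.1, -0.4]
gripper_width: 0.0502
```

```bash
python3 look.py pics/both9.png
cat > fin.py <<'E'
from rig import *
from h import *
from scipy.optimize import least_squares
o=observe()
for n in ("scene","side","wrist"):
    p=grab_frame(n);w=cloud(p);x,y,z=w[...,0],w[...,1],w[...,2]
    m=(np.hypot(x-.5715,y-.136)<.016)&(z>.096)&(z<.2);pts=w[m]
    print(n,"zmax",np.sort(pts[:,2])[-6:].round(4),"tip px pred z=.2114",proj(p,[.5715,.136,.2114]).round(1))
    f=lambda q: np.hypot(pts[:,0]-q[0]-q[2]*(pts[:,2]-.09),pts[:,1]-q[1]-q[3]*(pts[:,2]-.09))-.006
    k=pts[:,2]<.19
    r=least_squares(f,[.5715,.1358,0,0],loss="soft_l1",f_scale=.0005);print(r.x.round(4))
    if n!="wrist":
        print({q:[(np.round(s["at"],0).tolist(),round(s["confidence"],2)) for s in spot_point(q,p)[:1]] for q in ("spare_center","tip_box","bottle","timer")})
    cv2.imwrite(f"pics/{n}9.png",p["img"][:,:,::-1])
E
python3 fin.py
```

```text
[0.5717 0.1362 0.2776] [ 0.15  0.07 -0.37] [0.   0.04 0.02]
scene top proj if foot=TCP-.115: [43.2 -8.6]
side top proj if foot=TCP-.115: [28.1 -3. ]
scene zmax [0.1979 0.198  0.198  0.1985 0.1989 0.1995] tip px pred z=.2114 [293.8 127.7]
[ 0.5703  0.1344  0.005  -0.0033]
{'spare_center': [([210.0, 241.0], 0.51)], 'tip_box': [([305.0, 244.0], 0.91)], 'bottle': [], 'timer': [([202.0, 358.0], 0.78)]}
side zmax [0.1955 0.1967 0.1976 0.1981 0.1987 0.1999] tip px pred z=.2114 [226.3 171.8]
[0.5701 0.1342 0.0101 0.0051]
{'spare_center': [([288.0, 170.0], 0.64)], 'tip_box': [([218.0, 195.0], 0.91)], 'bottle': [([276.0, 154.0], 0.38)], 'timer': [([277.0, 153.0], 0.74)]}
wrist zmax [0.1993 0.1996 0.1996 0.1997 0.1997 0.1998] tip px pred z=.2114 [261.7 207.3]
[ 0.5717  0.135  -0.0023  0.0025]
```

View pics/both9.png

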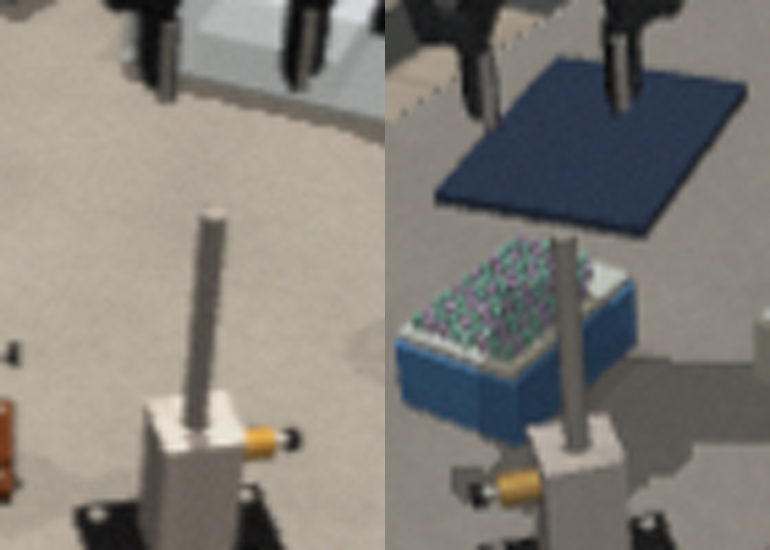

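View pics/scene9.png

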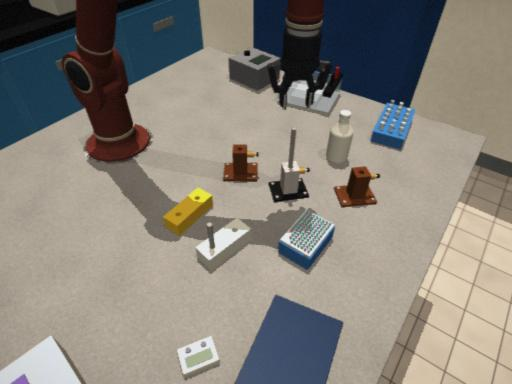

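```bash
sed -i 's/z<.2)/z<.23)/' fin.py; python3 fin.py | grep zmax
python3 - <<'E'
from rig import *
from h import *
p=grab_frame("wrist");w=cloud(p)
x,y,z=w[...,0],w[...,1],w[...,2]
m=(np.hypot(x-.5715,y-.136)<.012)&(z>.2)&(z<.23)
pts=w[m];t=pts[pts[:,2]>pts[:,2].max()-.003];print(len(t),np.median(t[:,2]),t[:,2].min(),t[:,2].max(),t.mean(0).round(4))
m=(np.hypot(x-.5715,y-.136)<.03)&(z>.08)&(z<.1);print("block top",np.median(z[m]))
b=p["img"][150:300,180:340,::-1];cv2.imwrite("pics/w10.png",cv2.resize(b,None,fx=4,fy=4,interpolation=cv2.INTER_CUBIC))
E
```

```text
scene zmax [0.2112 0.2114 0.2119 0.2119 0.2121 0.2122] tip px pred z=.2114 [293.8 127.7]
side zmax [0.2109 0.2109 0.211  0.2112 0.2113 0.2118] tip px pred z=.2114 [226.3 171.8]
wrist zmax [0.2117 0.2117 0.2119 0.212  0.212  0.2122] tip px pred z=.2114 [261.6 207.2]
261 0.2104752162339644 0.20935886350446137 0.21230899754328944 [0.571  0.1358 0.2105]
block top 0.08929638582033445
```

View pics/w10.png

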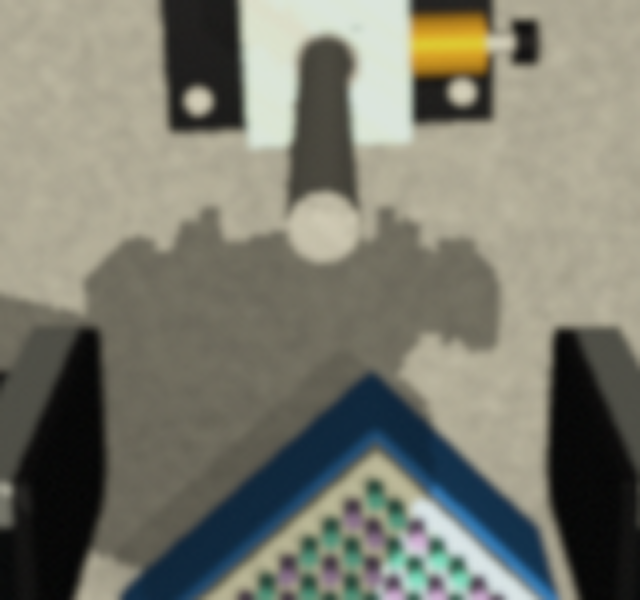

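Run:
```python
from h import *
import pickle
d=pickle.load(open("f4.pkl","rb"))
for n in d:
    p=d[n];w=cloud(p);x,y,z=w[...,0],w[...,1],w[...,2]
    print(n,"pred top .2769 px",proj(p,[.573,.1352,.2769]).round(1))
    m=(np.hypot(x-.573,y-.1352)<.008)&(z>.23)&(z<.30);print(np.sort(z[m])[-8:].round(4))
for k in ("w3","w4"):
    p,o=pickle.load(open(k+".pkl","rb"));w=cloud(p);x,y,z=w[...,0],w[...,1],w[...,2];t=o["position"]
    m=(np.hypot(x-t[0],y-t[1])<.0075)&(z>t[2]+.03)&(z<t[2]+.075);q=np.sort(z[m]);print(k,t[2],m.sum(),(q[-8:]-t[2]).round(4) if m.sum() else 0)
p,o=pickle.load(open("w8.pkl","rb"));w=cloud(p);x,y,z=w[...,0],w[...,1],w[...,2];t=o["position"]
m=(np.hypot(x-t[0],y-t[1])<.0085)&(z>t[2]+.03)&(z<t[2]+.075);q=np.sort(z[m]);print("w8",t[2],m.sum(),(q[-8:]-t[2]).round(4),np.median(q[-60:]))
```

```text
scene pred top .2769 px [296.4 104.2]
[0.2762 0.2769 0.2773 0.2773 0.2773 0.2775 0.2776 0.2807]
side pred top .2769 px [224.3 148.1]
[0.275  0.275  0.275  0.2752 0.2753 0.2759 0.2761 0.2765]
w3 0.2502299962153188 2267 [0.0547 0.0547 0.0548 0.0548 0.0548 0.0549 0.0549 0.0549]
w4 0.2219286401311055 2281 [0.0548 0.0549 0.0549 0.0549 0.055  0.055  0.055  0.0551]
w8 0.15639749533993272 2193 [0.055  0.0551 0.0552 0.0552 0.0552 0.0552 0.0552 0.0554] 0.21122943308075295
```

The rod top sits at TCP + 55 mm before and after release, so it neither slipped nor sank. It is upright and the hand is clear, so I hand in.

```bash
python3 -c "
from rig import *
print(hand_in());o=observe();print(o['time'],o['force'].round(2))"
```

```text
the job is handed in; nothing more can be done
None
the job is handed in; nothing more can be done
```

I moved the longer rod from the white rack into the silver holder's bore, past the plunger and down onto the depth stop, then released it. I handed the job in after about 25 s of the 70 s allowed; it reports no verdict.

**Stop contact:** the rod stopped at the same height (TCP z 0.1564 m, foot about 48.6 mm below the mouth) on two separate approaches. The highest reading was 10.8 N, about 12.5 N allowing for the rod's weight, below the 18 N at which the stop slips. On the re-probe it first stuck about 1.1 mm higher on plunger friction at 5 to 6.5 N. It then broke free and stopped at the same height again.

**After release:**
- **Rod height:** its top is at about 0.211 m in the depth images, against 0.2114 m predicted, so it neither slipped in the grip nor sank.
- **Rod tilt:** it is within about 0.01 rad of vertical.
- **Arm:** it is clear of everything, with a force reading near zero.
- **Other things:** the shorter rod, tip box, bottle and timer look unmoved in the scene camera.

**Checks that disagreed:** by eye, the rod-top pixel seemed to lie 1 to 2 pixels low after release, while the depth data from all three cameras showed no drop. In the last pictures the detector missed the bottle in the scene view. In the side view it put the bottle and timer at the same doubtful spot, so I relied on the picture itself for those two.

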